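# Lay the standing spool down and lid the thread box

### The job

Pack away the open blue thread box: one spool was left standing in it and sticks out over the fill line, so lay that spool down flat in its own empty space beside the other two, then fetch the grey lid by its handle and set it on the box so that it sits fully home and flat all round. Don't drop the lid, leave the box where it stands, and don't disturb the other things on the table.

Things in the scene. Friction and masses are not known exactly. Their poses are not given: they have to be found in the camera images.
- box: Open blue box, 1.3 kg empty, loose on the table. Origin: centre of its underside, x along its long side, z up. Outside 208 (x) x 182 (y) x 74 mm high; walls and floor 4 mm; a 6 mm lip round the rim makes its top 220 x 194. Holds three spools, lanes along x at y = -58, 0, +58 mm; each starts at x = +45 or -45 mm, two lying along x, one standing.
- box_rim (a point): Centre of the box's mouth, level with the top of its rim, 74 mm above its underside; axes as the box. Inside it is 200 x 174 mm and 70 mm deep. A white fill line runs round the inside 10 to 13 mm below the rim; a lying spool stays 6 mm clear of the lid, a standing one sticks 30 mm out of the rim.
- spool_up_c (a point): Centre of the standing spool of wine-red thread: cylinder 54 mm across, 100 mm long, 0.14 kg, z its axis. Its top is 104 mm above the table. Between it and the far end of its lane are about 119 mm of empty floor: pushed near its top that way (about 50 mm, under 2 N) it tips about its foot and falls flat along the lane. Lying, its centre is 31 mm above the box's underside.
- spool_a_c (a point): Spool of cream thread, same size and mass, already lying along x in the box. Its origin is the spool's centre; z is the spool's axis.
- spool_b_c (a point): Spool of blue-grey thread, same size and mass, already lying along x in the box. Its origin is the spool's centre; z is the spool's axis.
- lid_grip (a point): Centre of the black bridge handle of the grey lid, which lies right way up on the table. x along the handle and the lid's long side, z up. Bar 120 (x) x 14 (y) x 12 mm high, on posts near its ends; 26 mm free under it; the lid's upper face is 32 mm below this point, its underside 46 mm. With the lid fully home this point is 110 mm above the box's underside, over its centre.
- lid: The loose grey lid, 0.24 kg; origin at the centre of its underside, axes as lid_grip. Plate 218 x 192 x 4 mm; under it an inset panel 195.5 x 169.5 mm reaches 10 mm down (lowest 5 mm narrower, 189 x 163) and drops into the box with 2 mm of play on each side. Either way round fits. The plate rests on the rim. It sinks home by its own weight.
- oil: White oil bottle with a red spout, 42 mm across, 125 mm high, standing between box and lid. Bystander. Origin at its underside.
- cone: Big white thread cone on a grey foot, 94 mm across, 165 mm high. Bystander. Origin at its underside.
- shears: Tailor's shears, 200 mm long, lying flat. Bystander. Origin at the middle of its underside, x towards the points.
- tape: Roll of packing tape, 100 mm across, 48 mm high. Bystander. Origin at its underside.
- weight: Dark steel pattern weight with a knob, 76 mm across, 58 mm high. Bystander. Origin at its underside.
- carton: Cardboard carton 110 x 150 x 70 mm. Bystander. Origin at its underside.

How it is judged:
By the outcome, as a careful person would: the job done as asked, in the order asked, and still so for the second after the job is handed in, with the robot touching nothing.
It also fails if it takes over 64 s, if anything falls off the work surface, if the arm or the gripper's body presses on something with over 40 N, if the wrist force passes 120 N, or if a joint passes its speed limit or range.

### The arm

A 6-joint arm with a two-finger parallel gripper is mounted at the origin on the work surface. World frame = base frame: x ahead of the robot, y to its left, z up, the work surface at z = 0. Lengths are in m, angles in degrees, forces in N, time in s.
With the tool pointing down it reaches from about 0.35 to 0.875 m from the base axis. Payload 4.2 kg.
Tool frame: the origin (TCP) lies at the very end of the fingers, on their centre line; the grasp point (between the pads) lies 19 mm behind it (r.hold_point_z is the distance from the TCP to the grasp point, in m); z points along the fingers, y is the direction in which the jaws open and shut (so a half turn about z gives the same grasp; the last joint's range is limited). The gripper opens to 87 mm and grips with 3 to 60 N. Pads are 19 mm wide; open, the fingers measure 117 mm over their backs; the gripper's body (75 mm by 190 mm) begins 51 mm behind the grasp point.
Start: joints at [-55.6, 22.042, 0.453, 0, -68.411, -14.817], TCP at [0.21, -0.589, 0.223] pointing down, gripper open.
Joint ranges: [-179.83, 179.83], [-69.29, 118.12], [-61.27, 80.66], [-181.25, 117.63], [-171.15, -9.14], [-177.46, 177.46]. Speed limits (degrees/s): [159.86, 159.86, 180, 180, 180, 180].

### API

Orientations are given as a 3x3 rotation matrix whose columns are the frame's x, y, z axes.
In Python, from station import r, cams, ticket gives the robot as it stands.
- The arm moves only by the tool drive_tool, never from a script. Its argument "deltas" is a list of rows, each an object of numbers: "dx", "dy", "dz": the shift along the tool's x, y, z in m; "wx", "wy", "wz": the turn, a rotation vector about the tool's x, y, z in degrees. A call has 1 to 20 rows; each row is the pose to reach, as a shift and turn from the pose commanded when the call began, along the tool's axes at that moment; what a row does not reach only later rows make up. A row lasts 1/10 s, in which the tool goes at most 50 mm and 8.59 degrees, less where a joint would pass 70% of its speed; a pose out of reach is approached as far as the arm can. A call with a gripper value outside its range is refused whole. "gripper" is the opening, from 0 (shut) to 1 (fully open), set as the call begins (left out, the last holds). The fingers move at their own pace and stop on an object; the grip force is fixed at half the most. Time passes only in rows, so rows that repeat a pose let the fingers close. It gives the time, the measured TCP pose, the force and the opening at its end, in the units of the state.
- r.sense(): the state, without advancing time (a new reading comes with each control period).
- cams.capture(name): name is "side" or "top"; returns the picture (384x512x3 uint8, red, green, blue); there is no depth.
- cams.camera_model(name): a dict with "intrinsics" (3x3 intrinsics, pixels), "distortion" ([k1, k2, p1, p2, k3] as OpenCV has them; the pictures are not rectified), "extrinsics" (4x4, takes a point from world to camera coordinates). Camera axes: x right, y down, z forward; pixel columns grow to the right and rows downward; lengths in m; the calibration is good to about 2 mm. A picture is of the moment at which its call begins. camera_model takes no time and is no camera call.
- ticket.finish_job(): hands the job in, once; it reports no verdict.
The state is a dict: "time_s": time; "joints": joint angles; "joint_velocities": joint speeds; "effort": joint torques, N m; "tcp_pos": TCP position; "ee_rot": TCP orientation; "wrist_force": force on the tool from outside, world axes, zero at the start; "moment": the same for the moment, N m; "gripper_width": opening from 0.0 (shut) to 1.0 (fully open).
Only numpy, scipy, OpenCV 4.12 (cv2) and the standard library are available. Lean on these libraries where they do the work, as an engineer would, in place of code of your own. Each camera call takes 0.05 s, during which the arm holds its last target.

## Working session

There is one attempt and no reset: what is moved stays moved. The work goes in short steps, Python scripts to look and compute and a tool call to move; the robot and the scene stay as the last step left them, time stands still between calls to the robot, and variables do not carry over. Pictures are saved under pics/ and viewed, and the job is handed in when it is done.

Besides the shell and the picture viewer there is one more tool, called after "Call:" as name(argument=value, ...), one argument or row to a line, values as JSON. drive_tool: Moves the arm, as the interface text tells. Its arguments: {"type":"object","properties":{"deltas":{"type":"array","items":{"type":"object","properties":{"dx":{"type":"number"},"dy":{"type":"number"},"dz":{"type":"number"},"wx":{"type":"number"},"wy":{"type":"number"},"wz":{"type":"number"}}}},"gripper":{"type":"number"}},"required":["deltas"]}

```bash
ls; mkdir -p pics; python3 - <<'E'
from station import r,cams,ticket
import cv2
for n in("side","top"):
    im=cams.capture(n); cv2.imwrite(f"pics/{n}0.png",im[:,:,::-1])
    m=cams.camera_model(n); print(n,m)
s=r.sense(); print(s)
E
```

```text
pics
side {'intrinsics': array([[499.68059169,   0.        , 264.41069358],
       [  0.        , 499.68059169, 190.844483  ],
       [  0.        ,   0.        ,   1.        ]]), 'distortion': array([0.02457325, 0.        , 0.        , 0.        , 0.        ]), 'extrinsics': array([[-0.94294911, -0.33292529, -0.00277932,  0.5042588 ],
       [-0.16230367,  0.46695177, -0.86926036,  0.1564187 ],
       [ 0.29069657, -0.81921718, -0.49434675,  1.75201855],
       [ 0.        ,  0.        ,  0.        ,  1.        ]])}
top {'intrinsics': array([[417.12755421,   0.        , 257.38794074],
       [  0.        , 417.12755421, 187.72172842],
       [  0.        ,   0.        ,   1.        ]]), 'distortion': array([-0.08078552,  0.        ,  0.        ,  0.        ,  0.        ]), 'extrinsics': array([[-0.0072876 , -0.99996578,  0.00391416,  0.0267351 ],
       [-0.98678589,  0.00655784, -0.16189689,  0.53343532],
       [ 0.16186568, -0.00504228, -0.98679992,  1.40585675],
       [ 0.        ,  0.        ,  0.        ,  1.        ]])}
{'time_s': 0.1, 'joints': array([-5.55979712e+01,  2.20873397e+01,  3.87745840e-01, -2.57618119e-02,
       -6.84122357e+01, -1.48172062e+01]), 'joint_velocities': array([-0.09484877, -0.10444936,  0.27697051,  0.03377981,  0.06601243,
       -0.07232566]), 'effort': array([ 3.27745265e-04, -3.91688061e+01,  1.87935805e+01,  4.23187941e+00,
        1.34651075e-02, -7.43045962e-05]), 'tcp_pos': array([ 0.20934285, -0.58832124,  0.22155842]), 'ee_rot': array([[-9.42201820e-01, -3.35045008e-01, -7.57773259e-04],
       [-3.35045851e-01,  9.42200015e-01,  1.84660184e-03],
       [ 9.52792489e-05,  1.99376040e-03, -9.99998008e-01]]), 'wrist_force': array([0.37068613, 0.28596136, 0.06805444]), 'moment': array([-0.00011556,  0.03215237, -0.0063235 ]), 'gripper_width': 0.9929054557698594}
```

View pics/side0.png

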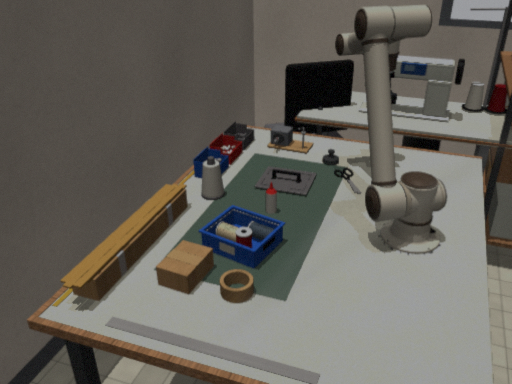

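View pics/top0.png

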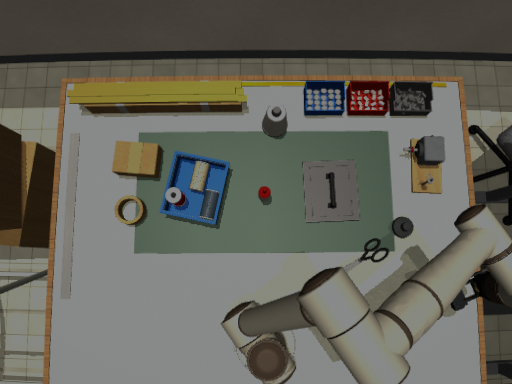

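The top view shows the box near (195,190), with the standing wine-red spool at about (174,196). The oil bottle is at (264,193), and the lid is near (331,190) with its handle roughly along the image's vertical. I'll enlarge these areas.

```bash
python3 - <<'E'
import cv2,numpy as np
t=cv2.imread("pics/top0.png"); s=cv2.imread("pics/side0.png")
a=cv2.resize(t[140:235,150:240],None,fx=6,fy=6,interpolation=cv2.INTER_CUBIC);cv2.imwrite("pics/zb.png",a)
a=cv2.resize(t[145:235,290:370],None,fx=6,fy=6,interpolation=cv2.INTER_CUBIC);cv2.imwrite("pics/zl.png",a)
a=cv2.resize(s[155:275,190:325],None,fx=5,fy=5,interpolation=cv2.INTER_CUBIC);cv2.imwrite("pics/zs.png",a)
E
```

```text
(no output)
```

View pics/zb.png

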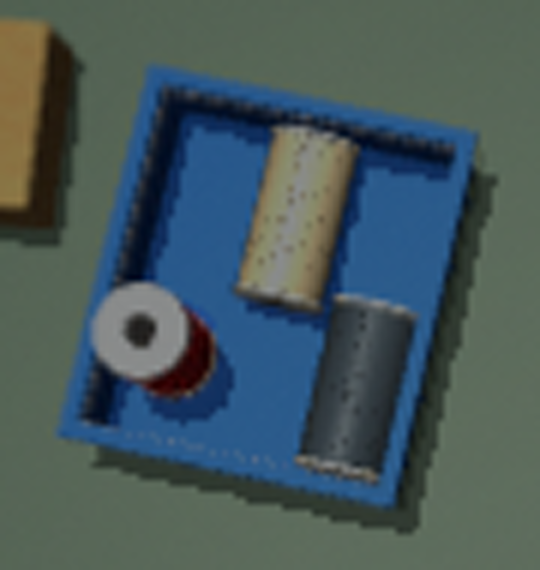

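View pics/zl.png

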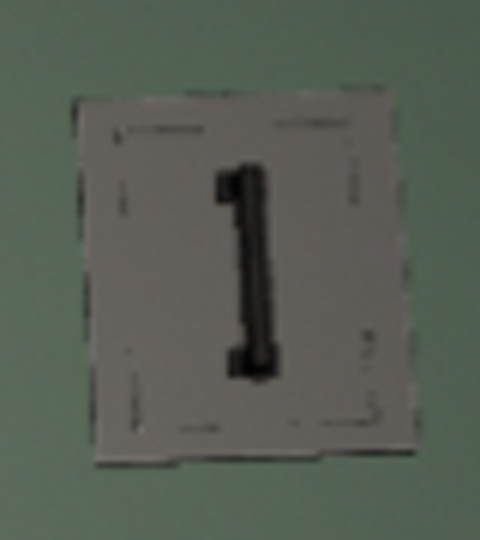

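View pics/zs.png

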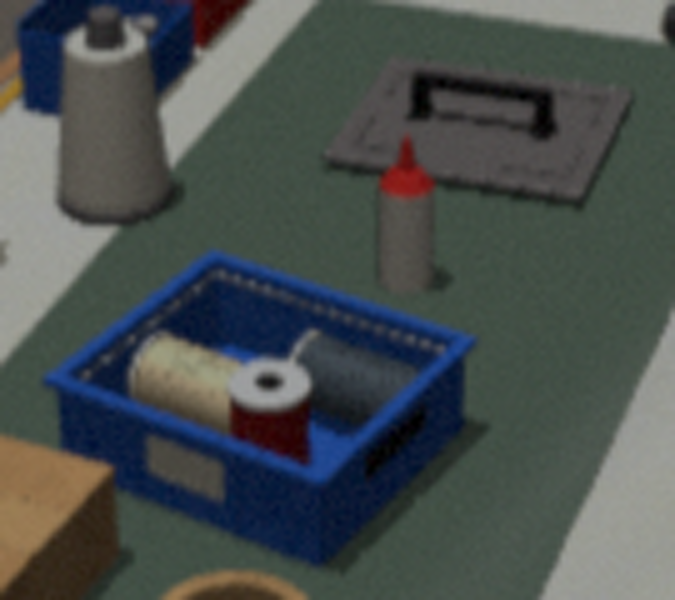

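```bash
cat > h.py <<'E'
import numpy as np,cv2
from scipy.optimize import least_squares
from scipy.ndimage import map_coordinates
def proj(m,P):
    E=m["extrinsics"];rv,_=cv2.Rodrigues(E[:3,:3])
    p,_=cv2.projectPoints(np.asarray(P,float).reshape(-1,1,3),rv,E[:3,3],m["intrinsics"],np.asarray(m["distortion"]));return p[:,0]
def ray(m,uv,z):
    p=cv2.undistortPoints(np.array([[uv]],float),m["intrinsics"],np.asarray(m["distortion"]))[0,0]
    E=m["extrinsics"];R,t=E[:3,:3],E[:3,3];c=-R.T@t;d=R.T@np.array([p[0],p[1],1.]);return c+d*(z-c[2])/d[2]
def rectpts(q,L,W,z,n=24):
    a=np.linspace(-.85,.85,n);e=[];
    for s in(1,-1):
        e+=[(L/2*x,s*W/2,0,s) for x in a]+[(s*L/2,W/2*x,s,0) for x in a]
    e=np.array(e);c,s=np.cos(q[2]),np.sin(q[2]);R=np.array([[c,-s],[s,c]])
    P=e[:,:2]@R.T+q[:2];N=e[:,2:]@R.T
    return np.c_[P,np.full(len(P),z)],np.c_[N,np.zeros(len(P))]
def edgeobs(g,m,P,N,rng=4):
    p=proj(m,P);d=proj(m,P+N*.005)-p;d/=np.linalg.norm(d,axis=1)[:,None]
    t=np.arange(-rng,rng+.01,.25)
    S=p[:,None]+d[:,None]*t[None,:,None]
    v=map_coordinates(g,[S[...,1],S[...,0]],order=1)
    gr=np.abs(np.gradient(v,axis=1));k=gr.argmax(1)
    w=np.array([ (np.maximum(gr[i,max(0,j-4):j+5]-.3*gr[i,j],0)*t[max(0,j-4):j+5]).sum()/max(1e-9,np.maximum(gr[i,max(0,j-4):j+5]-.3*gr[i,j],0).sum()) for i,j in enumerate(k)])
    return p+d*w[:,None],d,gr.max(1)
def fit(views,q,L,W,z,iters=5,r0=5):
    # views: list of (gray,model)
    for it in range(iters):
        P,N=rectpts(q,L,W,z);obs=[edgeobs(g,m,P,N,max(2,r0-it)) for g,m in views]
        def f(q):
            P,_=rectpts(q,L,W,z);o=[]
            for (g,m),(u,d,s) in zip(views,obs):
                o.append(((proj(m,P)-u)*d).sum(1)*(s>.3*np.median(s)))
            return np.concatenate(o)
        res=least_squares(f,q,loss="soft_l1",f_scale=.4);q=res.x
    n=len(P)//4; e=f(q)
    return q,np.array([[np.median(e[k*n:(k+1)*n])] for k in range(len(e)//n)]).ravel()
E
python3 - <<'E'
from h import *
from station import cams
T=cams.camera_model("top");S=cams.camera_model("side")
t=cv2.imread("pics/top0.png").astype(float);s=cv2.imread("pics/side0.png").astype(float)
zb=lambda u,v:((u+.5)/6-.5+150,(v+.5)/6-.5+140)
zl=lambda u,v:((u+.5)/6-.5+290,(v+.5)/6-.5+145)
zs=lambda u,v:((u+.5)/5-.5+190,(v+.5)/5-.5+155)
def ini(c,f,m,z):
    P=np.array([ray(m,f(*x),z)[:2] for x in c]);print(np.round(P,4).tolist(),np.linalg.norm(P-np.roll(P,1,0),axis=1).round(4))
    d=(P[0]-P[3])+(P[1]-P[2]);return np.r_[P.mean(0),np.arctan2(d[1],d[0])]
for nm,ct,ft,cs,L,W,z,ch in (("box",[(150,66),(478,130),(398,508),(58,436)],zb,None,.220,.194,.074,lambda i:i[...,0]-i[...,2]),
   ("lid",[(76,98),(393,90),(417,453),(96,465)],zl,None,.218,.192,.014,lambda i:i[...,1]-i[...,2])):
    q=ini(ct,ft,T,z);print(nm,"init",q[:2],np.degrees(q[2]))
    for lab,v in(("top",[(ch(t),T)]),("side",[(ch(s),S)]),("both",[(ch(t),T),(ch(s),S)])):
        a,e=fit(v,q,L,W,z);print(lab,a[:2].round(4),np.degrees(a[2]).round(2),e.round(2))
# spool top, bar ends, oil
print("spool top",ray(T,zb(141,331),.104), ray(S,zs(270,384),.104))
print("bar",ray(T,zl(250,163),.052),ray(T,zl(262,380),.052))
print("oil",ray(T,(264.5,193),.115), ray(S,zs(406,183),.1))
E
```

```text
[[0.6608, 0.3088], [0.6214, 0.1192], [0.4053, 0.1632], [0.4468, 0.3555]] [0.219  0.1936 0.2206 0.1967]
box init [0.53357164 0.23670464] -11.910195294853052
top [0.5339 0.2377] -12.36 [-0.2  -0.06 -0.16 -0.06]
side [0.5285 0.233 ] -9.57 [ 1.07  0.07  1.12 -0.2 ]
both [0.5332 0.2373] -12.14 [-0.41 -0.25  0.04  0.12  1.76  0.93  0.14  1.46]
[[0.6349, -0.1389], [0.6389, -0.3302], [0.4205, -0.3346], [0.4152, -0.1452]] [0.2197 0.1914 0.2185 0.1895]
lid init [ 0.5273884  -0.23722657] 1.3961237506828208
top [ 0.5273 -0.2369] 1.9 [ 0.01 -0.21  0.01 -0.14]
side [ 0.5201 -0.2288] 0.75 [-0.7  -0.27 -0.56 -0.33]
both [ 0.5261 -0.2367] 1.8 [ 0.09 -0.56 -0.06  0.21 -1.35  1.06  0.4  -1.46]
spool top [0.50184314 0.30393362 0.104     ] [0.49610582 0.30782906 0.104     ]
bar [ 0.58692853 -0.23491874  0.052     ] [ 0.46009776 -0.237283    0.052     ]
oil [5.04092216e-01 8.44646475e-05 1.15000000e-01] [0.49993333 0.02772653 0.1       ]
```

```bash
cat >> h.py <<'E'
def rz(a): return np.radians(a)
def tool_delta(R,p0,p1):  return R.T@(np.asarray(p1)-np.asarray(p0))
def yawx(R): return np.degrees(np.arctan2(R[1,0],R[0,0]))%360
BOX=np.array([.5339,.2377]);BY=-12.36
def b2w(x,y,z):
    c,s=np.cos(rz(BY)),np.sin(rz(BY));return np.array([BOX[0]+c*x-s*y,BOX[1]+s*x+c*y,z])
E
python3 - <<'E'
from h import *
y=199.575;c,s=np.cos(rz(y)),np.sin(rz(y));R=np.array([[c,s,0],[s,-c,0],[0,0,-1]])
p0=[.21,-.589,.223]
for p in([.42,-.3,.223],[.46,0,.223],b2w(-.112,.058,.2),b2w(-.112,.058,.15)): print(np.round(p,4),tool_delta(R,p0,p).round(4))
print("wz",y-(180+BY))
E
```

```text
[ 0.42  -0.3    0.223] [-0.2947  0.2019  0.    ]
[0.46  0.    0.223] [-0.4329  0.4712  0.    ]
[0.4369 0.3183 0.2   ] [-0.5178  0.7789  0.023 ]
[0.4369 0.3183 0.15  ] [-0.5178  0.7789  0.073 ]
wz 31.935000000000002
```

Call:
drive_tool(
  deltas=[
    {"dx": -0.03,"dy": 0.02,"wz": 2},
    {"dx": -0.07,"dy": 0.05,"wz": 4},
    {"dx": -0.11,"dy": 0.076,"wz": 6},
    {"dx": -0.15,"dy": 0.104,"wz": 8},
    {"dx": -0.19,"dy": 0.132,"wz": 10},
    {"dx": -0.23,"dy": 0.16,"wz": 12},
    {"dx": -0.265,"dy": 0.19,"wz": 14},
    {"dx": -0.295,"dy": 0.215,"wz": 16},
    {"dx": -0.32,"dy": 0.25,"wz": 18},
    {"dx": -0.34,"dy": 0.285,"wz": 20},
    {"dx": -0.36,"dy": 0.32,"wz": 22},
    {"dx": -0.38,"dy": 0.36,"wz": 24},
    {"dx": -0.4,"dy": 0.4,"wz": 26},
    {"dx": -0.418,"dy": 0.436,"wz": 28},
    {"dx": -0.433,"dy": 0.471,"wz": 29},
    {"dx": -0.445,"dy": 0.51,"wz": 30},
    {"dx": -0.455,"dy": 0.55,"wz": 31},
    {"dx": -0.465,"dy": 0.59,"wz": 31.9},
    {"dx": -0.475,"dy": 0.63,"wz": 31.9},
    {"dx": -0.485,"dy": 0.67,"wz": 31.9},
  ],
  gripper=0,
)

```text
schema error: expected keys dx, dy, dz, wx, wy, wz
```

All six keys are needed.

Call:
drive_tool(
  deltas=[
    {"dx": -0.03,"dy": 0.02,"dz": 0,"wx": 0,"wy": 0,"wz": 2},
    {"dx": -0.07,"dy": 0.05,"dz": 0,"wx": 0,"wy": 0,"wz": 4},
    {"dx": -0.11,"dy": 0.076,"dz": 0,"wx": 0,"wy": 0,"wz": 6},
    {"dx": -0.15,"dy": 0.104,"dz": 0,"wx": 0,"wy": 0,"wz": 8},
    {"dx": -0.19,"dy": 0.132,"dz": 0,"wx": 0,"wy": 0,"wz": 10},
    {"dx": -0.23,"dy": 0.16,"dz": 0,"wx": 0,"wy": 0,"wz": 12},
    {"dx": -0.265,"dy": 0.19,"dz": 0,"wx": 0,"wy": 0,"wz": 14},
    {"dx": -0.295,"dy": 0.215,"dz": 0,"wx": 0,"wy": 0,"wz": 16},
    {"dx": -0.32,"dy": 0.25,"dz": 0,"wx": 0,"wy": 0,"wz": 18},
    {"dx": -0.34,"dy": 0.285,"dz": 0,"wx": 0,"wy": 0,"wz": 20},
    {"dx": -0.36,"dy": 0.32,"dz": 0,"wx": 0,"wy": 0,"wz": 22},
    {"dx": -0.38,"dy": 0.36,"dz": 0,"wx": 0,"wy": 0,"wz": 24},
    {"dx": -0.4,"dy": 0.4,"dz": 0,"wx": 0,"wy": 0,"wz": 26},
    {"dx": -0.418,"dy": 0.436,"dz": 0,"wx": 0,"wy": 0,"wz": 28},
    {"dx": -0.433,"dy": 0.471,"dz": 0,"wx": 0,"wy": 0,"wz": 29},
    {"dx": -0.445,"dy": 0.51,"dz": 0,"wx": 0,"wy": 0,"wz": 30},
    {"dx": -0.455,"dy": 0.55,"dz": 0,"wx": 0,"wy": 0,"wz": 31},
    {"dx": -0.465,"dy": 0.59,"dz": 0,"wx": 0,"wy": 0,"wz": 31.9},
    {"dx": -0.475,"dy": 0.63,"dz": 0,"wx": 0,"wy": 0,"wz": 31.9},
    {"dx": -0.485,"dy": 0.67,"dz": 0,"wx": 0,"wy": 0,"wz": 31.9},
  ],
  gripper=0,
)

```text
time_s: 2.1
tcp_pos: [0.4411, 0.2065, 0.2224]
ee_rot: [[-0.977, 0.213, -0.0], [0.213, 0.977, -0.0], [0.0, -0.0, -1.0]]
wrist_force: [1.5, -0.1, -0.3]
gripper_width: 0.004
```

Call:
drive_tool(
  deltas=[
    {"dx": 0.01,"dy": 0.04,"dz": 0,"wx": 0,"wy": 0,"wz": 0},
    {"dx": 0.02,"dy": 0.08,"dz": 0,"wx": 0,"wy": 0,"wz": 0},
    {"dx": 0.03,"dy": 0.11,"dz": 0.02,"wx": 0,"wy": 0,"wz": 0},
    {"dx": 0.03,"dy": 0.11,"dz": 0.05,"wx": 0,"wy": 0,"wz": 0},
    {"dx": 0.03,"dy": 0.11,"dz": 0.085,"wx": 0,"wy": 0,"wz": 0},
    {"dx": 0.03,"dy": 0.11,"dz": 0.115,"wx": 0,"wy": 0,"wz": 0},
    {"dx": 0.03,"dy": 0.11,"dz": 0.133,"wx": 0,"wy": 0,"wz": 0},
    {"dx": 0.03,"dy": 0.11,"dz": 0.133,"wx": 0,"wy": 0,"wz": 0},
    {"dx": 0.03,"dy": 0.11,"dz": 0.133,"wx": 0,"wy": 0,"wz": 0},
  ],
)

```text
time_s: 3.0
tcp_pos: [0.4362, 0.319, 0.0897]
ee_rot: [[-0.977, 0.213, 0.0], [0.213, 0.977, -0.0], [-0.0, -0.0, -1.0]]
wrist_force: [0.8, 0.1, 0.0]
gripper_width: 0.002
```

```bash
python3 - <<'E'
from station import r,cams
import cv2
from h import *
s=r.sense();print(s["tcp_pos"],s["wrist_force"])
p=s["tcp_pos"][:2]-BOX;a=rz(BY);print("in box",p@[np.cos(a),np.sin(a)],p@[-np.sin(a),np.cos(a)])
im=cams.capture("side");cv2.imwrite("pics/s1.png",cv2.resize(im[130:280,180:330,::-1],None,fx=4,fy=4))
E
```

```text
[0.43624175 0.31898828 0.08971958] [0.81734116 0.0946667  0.02909207]
in box -0.11279475935210344 0.058500088456508635
```

View pics/s1.png

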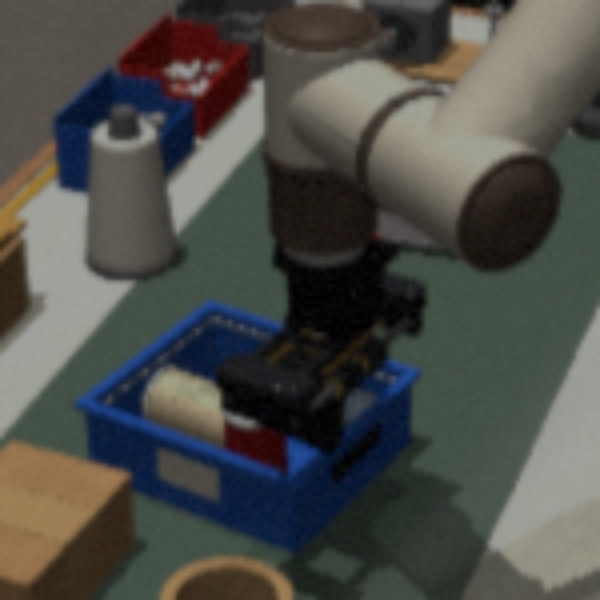

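Call:
drive_tool(
  deltas=[
    {"dx": -0.01,"dy": 0,"dz": 0,"wx": 0,"wy": 0,"wz": 0},
    {"dx": -0.02,"dy": 0,"dz": 0,"wx": 0,"wy": 0,"wz": 0},
    {"dx": -0.026,"dy": 0,"dz": 0,"wx": 0,"wy": 0,"wz": 0},
    {"dx": -0.03,"dy": 0,"dz": 0,"wx": 0,"wy": 0,"wz": 0},
    {"dx": -0.034,"dy": 0,"dz": 0,"wx": 0,"wy": 0,"wz": 0},
    {"dx": -0.038,"dy": 0,"dz": 0,"wx": 0,"wy": 0,"wz": 0},
    {"dx": -0.042,"dy": 0,"dz": 0,"wx": 0,"wy": 0,"wz": 0},
    {"dx": -0.046,"dy": 0,"dz": 0,"wx": 0,"wy": 0,"wz": 0},
    {"dx": -0.05,"dy": 0,"dz": 0,"wx": 0,"wy": 0,"wz": 0},
    {"dx": -0.054,"dy": 0,"dz": 0,"wx": 0,"wy": 0,"wz": 0},
    {"dx": -0.058,"dy": 0,"dz": 0,"wx": 0,"wy": 0,"wz": 0},
    {"dx": -0.062,"dy": 0,"dz": 0,"wx": 0,"wy": 0,"wz": 0},
    {"dx": -0.066,"dy": 0,"dz": 0,"wx": 0,"wy": 0,"wz": 0},
    {"dx": -0.07,"dy": 0,"dz": 0,"wx": 0,"wy": 0,"wz": 0},
  ],
)

```text
time_s: 4.45
tcp_pos: [0.5048, 0.3038, 0.0895]
ee_rot: [[-0.977, 0.213, -0.0], [0.213, 0.977, -0.0], [0.0, -0.0, -1.0]]
wrist_force: [0.0, 0.3, -0.1]
gripper_width: 0.003
```

```bash
python3 - <<'E'
from station import r,cams
import cv2
im=cams.capture("side");cv2.imwrite("pics/s2.png",cv2.resize(im[130:280,180:330,::-1],None,fx=4,fy=4))
E
```

```text
(no output)
```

View pics/s2.png

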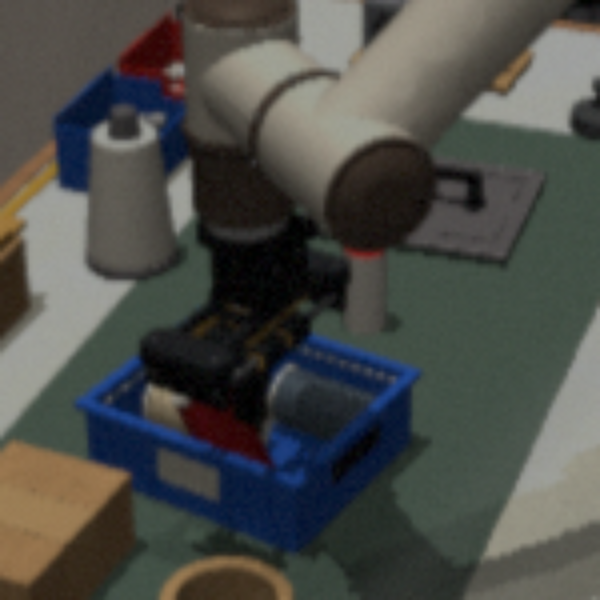

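The spool (at about (225,430)) is tilting the right way and leaning. I'll keep pushing.

Call:
drive_tool(
  deltas=[
    {"dx": -0.004,"dy": 0,"dz": 0,"wx": 0,"wy": 0,"wz": 0},
    {"dx": -0.008,"dy": 0,"dz": 0,"wx": 0,"wy": 0,"wz": 0},
    {"dx": -0.012,"dy": 0,"dz": 0,"wx": 0,"wy": 0,"wz": 0},
    {"dx": -0.016,"dy": 0,"dz": 0,"wx": 0,"wy": 0,"wz": 0},
    {"dx": -0.02,"dy": 0,"dz": 0,"wx": 0,"wy": 0,"wz": 0},
    {"dx": -0.024,"dy": 0,"dz": 0,"wx": 0,"wy": 0,"wz": 0},
    {"dx": -0.024,"dy": 0,"dz": 0,"wx": 0,"wy": 0,"wz": 0},
    {"dx": -0.024,"dy": 0,"dz": 0,"wx": 0,"wy": 0,"wz": 0},
  ],
)

```text
time_s: 5.3
tcp_pos: [0.5279, 0.2987, 0.0894]
ee_rot: [[-0.977, 0.214, -0.0], [0.214, 0.977, -0.0], [0.0, -0.0, -1.0]]
wrist_force: [1.1, 0.1, 0.5]
gripper_width: 0.002
```

```bash
python3 - <<'E'
from station import r,cams
import cv2
im=cams.capture("side");cv2.imwrite("pics/s3.png",cv2.resize(im[130:280,180:330,::-1],None,fx=4,fy=4))
E
```

```text
(no output)
```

View pics/s3.png

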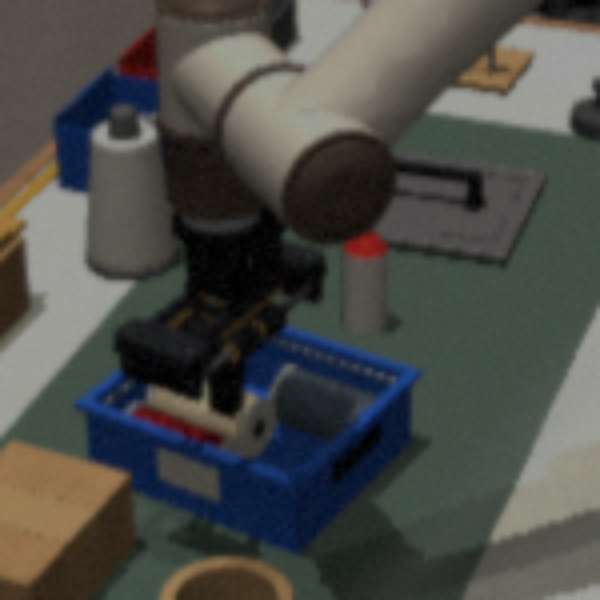

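The spool fell flat and now lies along its lane. Before moving on I'll refine the handle position.

```bash
python3 - <<'E'
from h import *
from station import cams
T=cams.camera_model("top");S=cams.camera_model("side")
t=cv2.imread("pics/top0.png").astype(float);s=cv2.imread("pics/side0.png").astype(float)
q=np.array([.5273,-.2369,rz(1.9)])
for lab,v in(("top",[(t.sum(2),T)]),("side",[(s.sum(2),S)])):
    a,e=fit(v,q,.12,.014,.052,r0=3);print(lab,a[:2].round(4),np.degrees(a[2]).round(2),e.round(2))
for im,m in((t,T),(s,S)):
    for ch in range(3):
        a,e=fit([(im[...,ch],m)],q,.218,.192,.014,r0=3);print(ch,a[:2].round(4),np.degrees(a[2]).round(2),e.round(2))
E
```

```text
top [ 0.5231 -0.2358] 2.53 [-0.74 -1.06 -0.3  -0.76]
side [ 0.516  -0.2134] 1.1 [ 0.43 -0.06  1.24 -0.02]
0 [ 0.5283 -0.2374] 2.06 [ 0.27 -0.01  0.7   0.03]
1 [ 0.5282 -0.2372] 1.57 [ 0.18 -0.31  0.42 -0.19]
2 [ 0.5283 -0.2373] 2.04 [0.31 0.04 0.56 0.07]
0 [ 0.5215 -0.2236] 4.53 [ 0.57  0.    1.19 -0.04]
1 [ 0.5189 -0.2131] 4.55 [0.18 0.   0.11 0.  ]
2 [ 0.522  -0.2293] 2.17 [0.28 0.19 1.57 0.15]
```

Call:
drive_tool(
  deltas=[
    {"dx": 0,"dy": 0,"dz": -0.03,"wx": 0,"wy": 0,"wz": 0},
    {"dx": 0,"dy": 0,"dz": -0.07,"wx": 0,"wy": 0,"wz": 0},
    {"dx": 0,"dy": 0,"dz": -0.11,"wx": 0,"wy": 0,"wz": 0},
    {"dx": 0,"dy": -0.02,"dz": -0.13,"wx": 0,"wy": 0,"wz": 0},
    {"dx": -0.01,"dy": -0.06,"dz": -0.13,"wx": 0,"wy": 0,"wz": -1},
    {"dx": -0.02,"dy": -0.1,"dz": -0.13,"wx": 0,"wy": 0,"wz": -2},
    {"dx": -0.03,"dy": -0.14,"dz": -0.13,"wx": 0,"wy": 0,"wz": -3},
    {"dx": -0.04,"dy": -0.18,"dz": -0.13,"wx": 0,"wy": 0,"wz": -4},
    {"dx": -0.05,"dy": -0.22,"dz": -0.13,"wx": 0,"wy": 0,"wz": -5},
    {"dx": -0.06,"dy": -0.26,"dz": -0.13,"wx": 0,"wy": 0,"wz": -6},
    {"dx": -0.07,"dy": -0.3,"dz": -0.13,"wx": 0,"wy": 0,"wz": -8},
    {"dx": -0.08,"dy": -0.34,"dz": -0.13,"wx": 0,"wy": 0,"wz": -10},
    {"dx": -0.09,"dy": -0.38,"dz": -0.13,"wx": 0,"wy": 0,"wz": -12},
    {"dx": -0.1,"dy": -0.42,"dz": -0.13,"wx": 0,"wy": 0,"wz": -13},
    {"dx": -0.105,"dy": -0.46,"dz": -0.13,"wx": 0,"wy": 0,"wz": -14.3},
    {"dx": -0.11,"dy": -0.495,"dz": -0.13,"wx": 0,"wy": 0,"wz": -14.3},
    {"dx": -0.113,"dy": -0.515,"dz": -0.13,"wx": 0,"wy": 0,"wz": -14.3},
    {"dx": -0.113,"dy": -0.523,"dz": -0.13,"wx": 0,"wy": 0,"wz": -14.3},
    {"dx": -0.113,"dy": -0.523,"dz": -0.13,"wx": 0,"wy": 0,"wz": -14.3},
  ],
  gripper=1,
)

```text
time_s: 7.25
tcp_pos: [0.5263, -0.2367, 0.2194]
ee_rot: [[-0.999, -0.033, -0.0], [-0.033, 0.999, 0.0], [0.0, 0.0, -1.0]]
wrist_force: [-0.6, -0.6, -1.0]
gripper_width: 0.997
```

```bash
python3 - <<'E'
from h import *
from station import cams
T=cams.camera_model("top")
im=cams.capture("top")[...,::-1];cv2.imwrite("pics/top1.png",im)
cv2.imwrite("pics/t1b.png",cv2.resize(im[140:235,150:240],None,fx=6,fy=6,interpolation=cv2.INTER_CUBIC))
t=im.astype(float)
for f in(t,cv2.imread("pics/top0.png").astype(float)):
    a,e=fit([(f[...,0]-f[...,2],T)],np.r_[BOX,rz(BY)],.22,.194,.074);print(a[:2].round(4),np.degrees(a[2]).round(2),e.round(2))
s=cams.capture("side")[...,::-1];cv2.imwrite("pics/s4.png",cv2.resize(s[150:300,180:330],None,fx=4,fy=4))
E
```

```text
[0.5339 0.2379] -12.43 [-0.19 -0.05 -0.19 -0.07]
[0.5339 0.2377] -12.37 [-0.2  -0.06 -0.16 -0.06]
```

View pics/t1b.png

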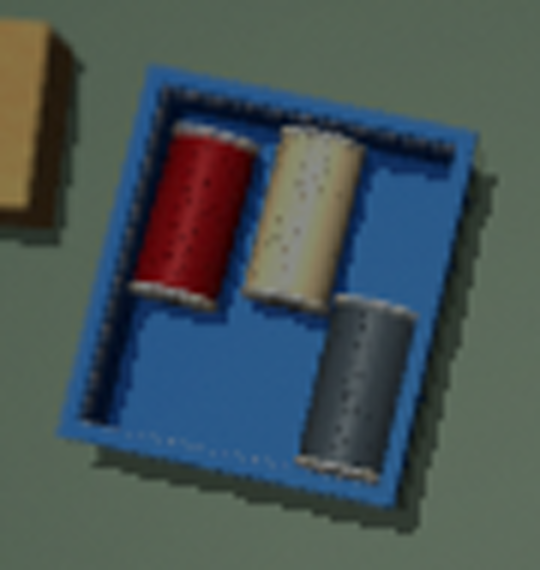

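View pics/s4.png

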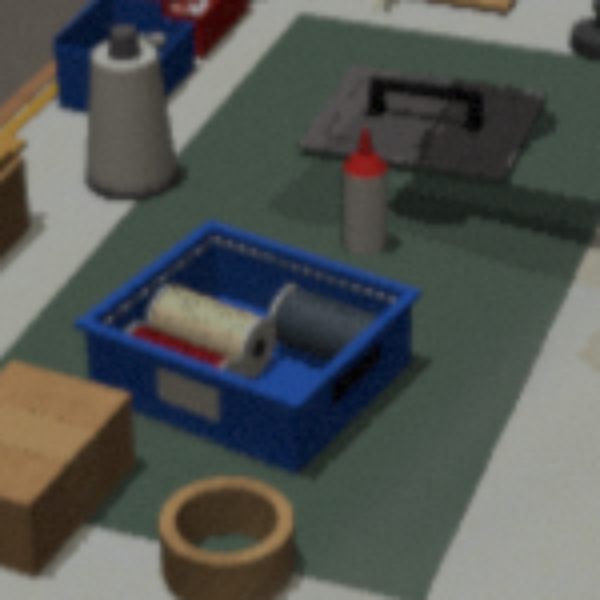

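Call:
drive_tool(
  deltas=[
    {"dx": 0,"dy": 0,"dz": 0.03,"wx": 0,"wy": 0,"wz": 0},
    {"dx": 0,"dy": 0,"dz": 0.06,"wx": 0,"wy": 0,"wz": 0},
    {"dx": 0,"dy": 0,"dz": 0.09,"wx": 0,"wy": 0,"wz": 0},
    {"dx": 0,"dy": 0,"dz": 0.12,"wx": 0,"wy": 0,"wz": 0},
    {"dx": 0,"dy": 0,"dz": 0.145,"wx": 0,"wy": 0,"wz": 0},
    {"dx": 0,"dy": 0,"dz": 0.165,"wx": 0,"wy": 0,"wz": 0},
    {"dx": 0,"dy": 0,"dz": 0.18,"wx": 0,"wy": 0,"wz": 0},
    {"dx": 0,"dy": 0,"dz": 0.19,"wx": 0,"wy": 0,"wz": 0},
    {"dx": 0,"dy": 0,"dz": 0.192,"wx": 0,"wy": 0,"wz": 0},
    {"dx": 0,"dy": 0,"dz": 0.192,"wx": 0,"wy": 0,"wz": 0},
  ],
)

```text
time_s: 8.35
tcp_pos: [0.5272, -0.2358, 0.0278]
ee_rot: [[-0.999, -0.036, 0.0], [-0.036, 0.999, -0.0], [-0.0, -0.0, -1.0]]
wrist_force: [-0.1, 0.2, -0.3]
gripper_width: 1.0
```

Call:
drive_tool(
  deltas=[
    {"dx": 0,"dy": 0,"dz": 0,"wx": 0,"wy": 0,"wz": 0},
    {"dx": 0,"dy": 0,"dz": 0,"wx": 0,"wy": 0,"wz": 0},
    {"dx": 0,"dy": 0,"dz": 0,"wx": 0,"wy": 0,"wz": 0},
    {"dx": 0,"dy": 0,"dz": 0,"wx": 0,"wy": 0,"wz": 0},
    {"dx": 0,"dy": 0,"dz": 0,"wx": 0,"wy": 0,"wz": 0},
    {"dx": 0,"dy": 0,"dz": 0,"wx": 0,"wy": 0,"wz": 0},
    {"dx": 0,"dy": 0,"dz": 0,"wx": 0,"wy": 0,"wz": 0},
    {"dx": 0,"dy": 0,"dz": 0,"wx": 0,"wy": 0,"wz": 0},
    {"dx": 0,"dy": 0,"dz": 0,"wx": 0,"wy": 0,"wz": 0},
    {"dx": 0,"dy": 0,"dz": 0,"wx": 0,"wy": 0,"wz": 0},
  ],
  gripper=0,
)

```text
time_s: 9.35
tcp_pos: [0.5267, -0.2363, 0.0275]
ee_rot: [[-0.999, -0.035, -0.0], [-0.035, 0.999, -0.0], [0.0, -0.0, -1.0]]
wrist_force: [0.5, -2.6, -0.4]
gripper_width: 0.17
```

Call:
drive_tool(
  deltas=[
    {"dx": 0,"dy": 0,"dz": -0.005,"wx": 0,"wy": 0,"wz": 0},
    {"dx": 0,"dy": 0,"dz": -0.015,"wx": 0,"wy": 0,"wz": 0},
    {"dx": 0,"dy": 0,"dz": -0.03,"wx": 0,"wy": 0,"wz": 0},
    {"dx": 0,"dy": 0,"dz": -0.05,"wx": 0,"wy": 0,"wz": 0},
    {"dx": 0,"dy": 0,"dz": -0.07,"wx": 0,"wy": 0,"wz": 0},
    {"dx": 0,"dy": 0,"dz": -0.09,"wx": 0,"wy": 0,"wz": 0},
    {"dx": 0,"dy": 0,"dz": -0.11,"wx": 0,"wy": 0,"wz": 0},
    {"dx": 0,"dy": 0,"dz": -0.13,"wx": 0,"wy": 0,"wz": 0},
    {"dx": 0,"dy": 0,"dz": -0.15,"wx": 0,"wy": 0,"wz": 0},
    {"dx": 0,"dy": 0,"dz": -0.17,"wx": 0,"wy": 0,"wz": 0},
    {"dx": 0,"dy": 0,"dz": -0.183,"wx": 0,"wy": 0,"wz": 0},
    {"dx": 0,"dy": 0,"dz": -0.19,"wx": 0,"wy": 0,"wz": 0},
    {"dx": 0,"dy": 0,"dz": -0.19,"wx": 0,"wy": 0,"wz": 0},
    {"dx": 0,"dy": 0,"dz": -0.19,"wx": 0,"wy": 0,"wz": 0},
  ],
)

```text
time_s: 10.75
tcp_pos: [0.5261, -0.236, 0.2167]
ee_rot: [[-0.999, -0.034, -0.002], [-0.034, 0.999, 0.001], [0.002, 0.001, -1.0]]
wrist_force: [0.4, -0.5, -2.3]
gripper_width: 0.156
```

```bash
python3 - <<'E'
from h import *
from station import cams,r
s=r.sense();print(s["tcp_pos"],s["wrist_force"],s["moment"],yawx(s["ee_rot"]))
for n in("top","side"):
    im=cams.capture(n)[...,::-1];cv2.imwrite(f"pics/{n}2.png",im)
t=cv2.imread("pics/top2.png");cv2.imwrite("pics/t2z.png",cv2.resize(t[120:270,270:420],None,fx=4,fy=4,interpolation=cv2.INTER_CUBIC))
t=cv2.imread("pics/side2.png");cv2.imwrite("pics/s2z.png",cv2.resize(t[60:230,200:370],None,fx=3.5,fy=3.5,interpolation=cv2.INTER_CUBIC))
E
```

```text
[ 0.52612709 -0.23599688  0.21665565] [ 0.37995403 -0.51933711 -2.28977691] [-0.00275432  0.01336629  0.00793439] 181.96890584183495
```

View pics/t2z.png

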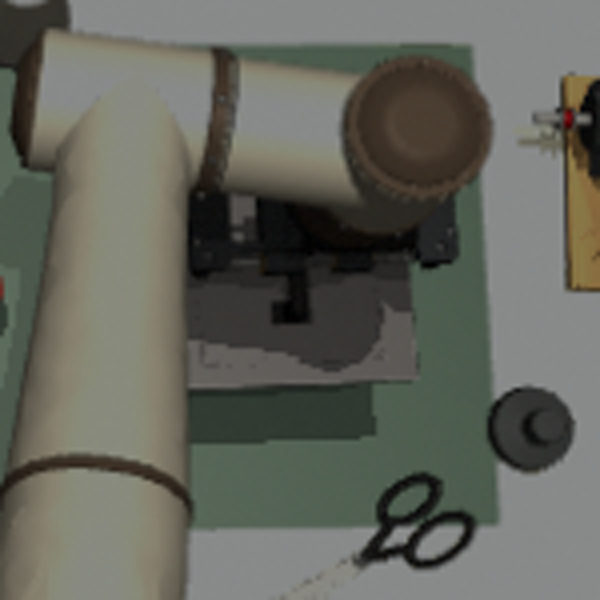

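View pics/s2z.png

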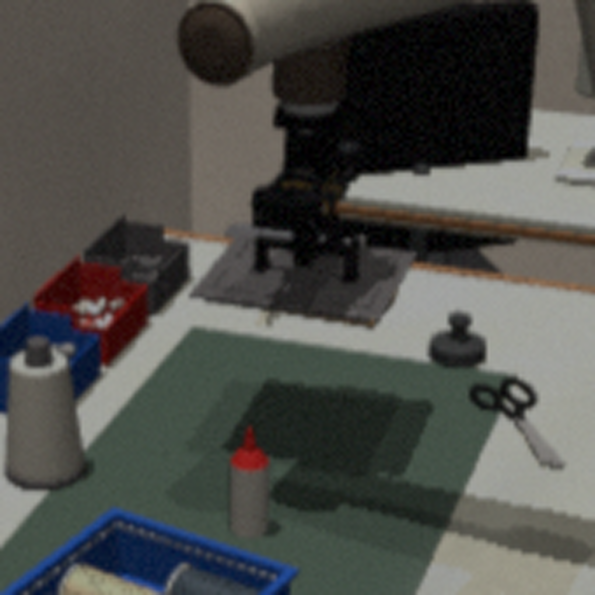

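Call:
drive_tool(
  deltas=[
    {"dx": 0,"dy": 0.005,"dz": 0,"wx": 0,"wy": 0,"wz": 0},
    {"dx": -0.001,"dy": 0.015,"dz": 0,"wx": 0,"wy": 0,"wz": 0},
    {"dx": -0.002,"dy": 0.03,"dz": 0,"wx": 0,"wy": 0,"wz": 0.5},
    {"dx": -0.003,"dy": 0.05,"dz": 0,"wx": 0,"wy": 0,"wz": 1},
    {"dx": -0.004,"dy": 0.075,"dz": 0,"wx": 0,"wy": 0,"wz": 2},
    {"dx": -0.005,"dy": 0.105,"dz": 0,"wx": 0,"wy": 0,"wz": 3},
    {"dx": -0.007,"dy": 0.135,"dz": 0,"wx": 0,"wy": 0,"wz": 4},
    {"dx": -0.008,"dy": 0.165,"dz": 0,"wx": 0,"wy": 0,"wz": 5},
    {"dx": -0.01,"dy": 0.195,"dz": 0,"wx": 0,"wy": 0,"wz": 6},
    {"dx": -0.011,"dy": 0.225,"dz": 0,"wx": 0,"wy": 0,"wz": 7},
    {"dx": -0.012,"dy": 0.255,"dz": 0,"wx": 0,"wy": 0,"wz": 8},
    {"dx": -0.014,"dy": 0.285,"dz": 0,"wx": 0,"wy": 0,"wz": 9},
    {"dx": -0.015,"dy": 0.315,"dz": 0,"wx": 0,"wy": 0,"wz": 10},
    {"dx": -0.017,"dy": 0.345,"dz": 0,"wx": 0,"wy": 0,"wz": 11},
    {"dx": -0.018,"dy": 0.375,"dz": 0,"wx": 0,"wy": 0,"wz": 12},
    {"dx": -0.02,"dy": 0.405,"dz": 0,"wx": 0,"wy": 0,"wz": 13},
    {"dx": -0.021,"dy": 0.43,"dz": 0,"wx": 0,"wy": 0,"wz": 13.7},
    {"dx": -0.022,"dy": 0.45,"dz": 0,"wx": 0,"wy": 0,"wz": 14.2},
    {"dx": -0.023,"dy": 0.465,"dz": 0,"wx": 0,"wy": 0,"wz": 14.4},
    {"dx": -0.023,"dy": 0.473,"dz": 0,"wx": 0,"wy": 0,"wz": 14.4},
  ],
)

```text
time_s: 12.85
tcp_pos: [0.533, 0.2387, 0.2173]
ee_rot: [[-0.977, 0.214, -0.0], [0.214, 0.977, -0.0], [0.0, -0.0, -1.0]]
wrist_force: [-0.6, -0.2, -1.4]
gripper_width: 0.156
```

Call:
drive_tool(
  deltas=[
    {"dx": 0,"dy": 0,"dz": 0.02,"wx": 0,"wy": 0,"wz": 0},
    {"dx": 0,"dy": 0,"dz": 0.045,"wx": 0,"wy": 0,"wz": 0},
    {"dx": 0,"dy": 0,"dz": 0.07,"wx": 0,"wy": 0,"wz": 0},
    {"dx": 0,"dy": 0,"dz": 0.09,"wx": 0,"wy": 0,"wz": 0},
    {"dx": 0,"dy": 0,"dz": 0.1,"wx": 0,"wy": 0,"wz": 0},
    {"dx": 0,"dy": 0,"dz": 0.1,"wx": 0,"wy": 0,"wz": 0},
    {"dx": 0,"dy": 0,"dz": 0.1,"wx": 0,"wy": 0,"wz": 0},
  ],
)

```text
time_s: 13.55
tcp_pos: [0.534, 0.2375, 0.1185]
ee_rot: [[-0.977, 0.215, 0.001], [0.215, 0.977, 0.001], [-0.001, 0.001, -1.0]]
wrist_force: [0.8, -0.4, -2.0]
gripper_width: 0.158
```

```bash
python3 - <<'E'
from h import *
from station import cams,r
s=r.sense();print(s["tcp_pos"],s["wrist_force"],s["moment"],yawx(s["ee_rot"]),s["gripper_width"])
for n in("top","side"):
    im=cams.capture(n)[...,::-1];cv2.imwrite(f"pics/{n}3.png",im)
t=cv2.imread("pics/top3.png");cv2.imwrite("pics/t3z.png",cv2.resize(t[130:240,140:250],None,fx=5,fy=5,interpolation=cv2.INTER_CUBIC))
t=cv2.imread("pics/side3.png");cv2.imwrite("pics/s3z.png",cv2.resize(t[155:275,180:300],None,fx=5,fy=5,interpolation=cv2.INTER_CUBIC))
E
```

```text
[0.53401191 0.23745638 0.1184607 ] [ 0.81235546 -0.35451073 -2.02062649] [-0.0235929  -0.03846451  0.09387087] 167.59355345332807 0.15826003764631102
```

View pics/t3z.png

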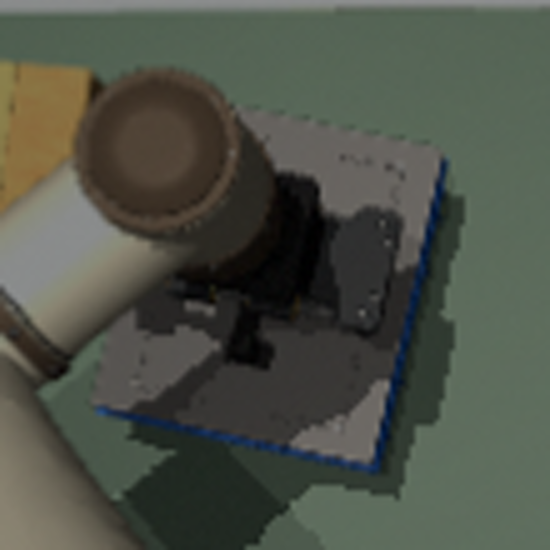

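View pics/s3z.png

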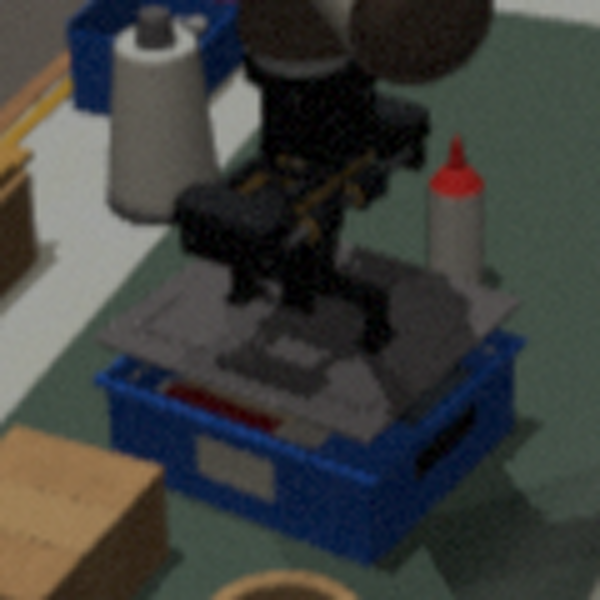

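```bash
python3 - <<'E'
from h import *
from station import cams
T=cams.camera_model("top");S=cams.camera_model("side")
t=cv2.imread("pics/top3.png").astype(float);s=cv2.imread("pics/side3.png").astype(float)
q=np.r_[.5339,.2378,rz(-12.4)]
P,N=rectpts(q,.218,.192,.1055)
names=["+y","+x","-y","-x"]
for cn,im,m in(("top",t,T),("side",s,S)):
  for lab,g in(("b-r",im[...,0]-im[...,2]),("r-g",im[...,2]-im[...,1]),("sum",im.sum(2)/3)):
    u,d,st=edgeobs(g,m,P,N,3)
    p=proj(m,P);sc=np.linalg.norm(proj(m,P+N*.001)-p,axis=1)
    o=((u-p)*d).sum(1)/sc
    print(cn,lab)
    for k in range(4): print(names[k],np.round(o[24*k:24*k+24],1).tolist(), int(np.median(st[24*k:24*k+24])))
v=cv2.imread("pics/top3.png")
for a in proj(T,P): cv2.circle(v,tuple(np.round(a*16).astype(int)),8,(0,255,255),-1,shift=4)
cv2.imwrite("pics/t3o.png",cv2.resize(v[130:240,140:250],None,fx=5,fy=5,interpolation=cv2.INTER_NEAREST))
E
```

```text
top b-r
+y [-0.2, -0.2, 0.3, -0.9, 5.3, 0.5, -1.7, -2.8, 4.5, -7.0, -9.9, 8.6, 6.0, 8.9, -2.7, 7.4, 8.5, 9.6, 3.8, -6.5, -4.9, 9.1, -2.7, 8.1] 0
+x [0.9, 1.4, 1.6, 1.2, 1.7, 0.4, 0.6, 0.5, 0.8, 1.6, 0.2, 1.3, 0.7, 1.9, 1.2, 2.0, 1.6, 0.1, -5.6, 0.9, 7.4, 9.2, 8.7, 8.9] 1
-y [5.3, 0.5, 5.0, 0.1, 4.1, -0.2, 1.6, 6.3, 1.4, 6.2, 0.9, 6.0, 0.9, 5.4, 0.4, 2.1, 0.1, 1.7, -0.1, 1.4, -0.2, 1.5, 6.4, 1.6] 12
-x [-2.1, -0.1, -2.4, -0.8, 3.0, -1.2, 3.4, -1.6, 2.2, -1.7, 2.6, -2.3, -0.6, -2.5, -0.8, 3.7, -0.9, 3.5, -1.4, 2.2, -2.0, 2.4, -2.4, -0.7] 12
top r-g
+y [-0.1, -0.4, 0.1, -0.7, 4.8, -9.4, 1.7, -2.3, 2.5, -1.3, -9.9, 7.2, 0.1, 6.6, -3.4, -7.9, 7.5, -2.9, 4.5, -4.5, 7.7, 7.3, 2.3, -3.2] 0
+x [1.0, 1.2, 1.6, 2.0, 1.8, 0.6, 1.4, 0.9, 1.8, 1.4, 1.1, 1.7, 0.9, 1.6, 1.2, 2.0, 1.6, 0.9, 1.7, 1.9, 7.7, 9.2, 9.3, 9.1] 2
-y [1.4, 0.5, 1.8, 0.1, 1.4, -0.2, 1.4, -0.3, 1.2, -0.4, 0.8, 0.3, 0.6, 5.0, 0.3, 2.1, 0.1, 1.6, -0.1, 1.5, -0.2, 1.3, -0.2, 0.9] 4
-x [-1.4, -0.3, -0.4, -0.9, 0.3, -1.7, -1.9, -1.8, -0.5, -2.0, -0.8, -2.2, -0.8, -2.3, -1.0, -1.8, -1.4, 3.0, -1.9, -0.8, -2.1, -0.6, -1.4, -1.0] 4
top
[... 1553 characters left out ...]
 7.0] 1
-x [6.5, 5.5, 7.6, 5.5, 6.8, 6.5, 6.1, 6.0, 6.6, 4.8, 6.1, 7.1, 8.8, 9.7, 5.7, 6.6, -0.2, 7.6, 8.5, -4.4, 3.0, 7.4, 5.9, 7.8] 1
side sum
+y [2.0, -0.9, 0.4, 0.7, 0.6, 10.9, 10.8, 10.8, 10.7, 11.4, 10.7, 10.8, 8.7, 9.5, 6.1, 4.2, 1.8, 2.8, 1.5, 1.6, 1.2, -1.1, -0.7, -1.6] 3
+x [4.0, -2.3, 0.5, 1.2, 8.9, 1.2, 11.0, 8.9, 10.3, 8.8, -1.6, -6.3, 0.5, -1.5, -5.0, -7.0, -3.2, 10.2, 11.3, 10.8, 11.3, 10.7, 10.1, 9.3] 2
-y [-3.3, 13.7, -0.7, -13.8, -12.0, -4.0, -2.6, 1.6, -3.5, -3.0, -2.2, -3.3, -5.1, -1.8, -0.4, -12.2, -2.3, 12.6, -1.4, 5.7, 11.0, 9.5, 13.4, 7.1] 3
-x [1.3, 0.8, 2.0, 2.1, 3.3, 3.7, 5.2, 6.3, 3.0, 4.2, 2.8, 4.3, 6.7, 4.9, 6.4, 6.1, 3.4, 4.2, 5.5, -7.7, -4.0, -3.6, 1.5, 3.1] 2
```

View pics/t3o.png

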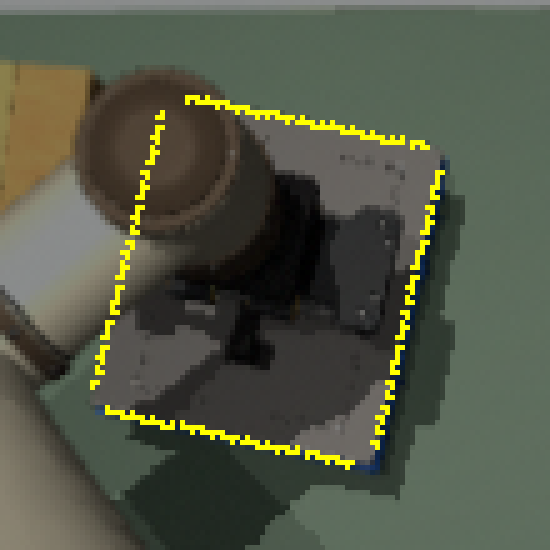

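Call:
drive_tool(
  deltas=[
    {"dx": 0.0013,"dy": 0.0005,"dz": 0,"wx": 0,"wy": 0,"wz": 0},
    {"dx": 0.0013,"dy": 0.0005,"dz": 0.003,"wx": 0,"wy": 0,"wz": 0},
    {"dx": 0.0013,"dy": 0.0005,"dz": 0.006,"wx": 0,"wy": 0,"wz": 0},
    {"dx": 0.0013,"dy": 0.0005,"dz": 0.009,"wx": 0,"wy": 0,"wz": 0},
    {"dx": 0.0013,"dy": 0.0005,"dz": 0.012,"wx": 0,"wy": 0,"wz": 0},
    {"dx": 0.0013,"dy": 0.0005,"dz": 0.014,"wx": 0,"wy": 0,"wz": 0},
    {"dx": 0.0013,"dy": 0.0005,"dz": 0.014,"wx": 0,"wy": 0,"wz": 0},
    {"dx": 0.0013,"dy": 0.0005,"dz": 0.014,"wx": 0,"wy": 0,"wz": 0},
    {"dx": 0.0013,"dy": 0.0005,"dz": 0.014,"wx": 0,"wy": 0,"wz": 0},
  ],
)

```text
time_s: 14.55
tcp_pos: [0.5323, 0.2381, 0.1037]
ee_rot: [[-0.977, 0.215, 0.0], [0.215, 0.977, 0.0], [-0.0, 0.0, -1.0]]
wrist_force: [-0.2, 0.1, -2.0]
gripper_width: 0.156
```

Call:
drive_tool(
  deltas=[
    {"dx": 0,"dy": 0,"dz": 0.001,"wx": 0,"wy": 0,"wz": 0},
    {"dx": 0,"dy": 0,"dz": 0.002,"wx": 0,"wy": 0,"wz": 0},
    {"dx": 0,"dy": 0,"dz": 0.003,"wx": 0,"wy": 0,"wz": 0},
    {"dx": 0,"dy": 0,"dz": 0.004,"wx": 0,"wy": 0,"wz": 0},
    {"dx": 0,"dy": 0,"dz": 0.005,"wx": 0,"wy": 0,"wz": 0},
    {"dx": 0,"dy": 0,"dz": 0.006,"wx": 0,"wy": 0,"wz": 0},
    {"dx": 0,"dy": 0,"dz": 0.006,"wx": 0,"wy": 0,"wz": 0},
  ],
)

```text
time_s: 15.25
tcp_pos: [0.532, 0.2379, 0.0973]
ee_rot: [[-0.977, 0.215, -0.0], [0.215, 0.977, -0.0], [0.0, -0.0, -1.0]]
wrist_force: [1.0, -0.3, -2.0]
gripper_width: 0.158
```

Call:
drive_tool(
  deltas=[
    {"dx": 0,"dy": 0,"dz": 0.001,"wx": 0,"wy": 0,"wz": 0},
    {"dx": 0,"dy": 0,"dz": 0.002,"wx": 0,"wy": 0,"wz": 0},
    {"dx": 0,"dy": 0,"dz": 0.003,"wx": 0,"wy": 0,"wz": 0},
    {"dx": 0,"dy": 0,"dz": 0.004,"wx": 0,"wy": 0,"wz": 0},
    {"dx": 0,"dy": 0,"dz": 0.005,"wx": 0,"wy": 0,"wz": 0},
    {"dx": 0,"dy": 0,"dz": 0.005,"wx": 0,"wy": 0,"wz": 0},
    {"dx": 0,"dy": 0,"dz": 0.005,"wx": 0,"wy": 0,"wz": 0},
  ],
)

```text
time_s: 15.95
tcp_pos: [0.5322, 0.238, 0.0926]
ee_rot: [[-0.977, 0.215, 0.0], [0.215, 0.977, 0.0], [-0.0, 0.0, -1.0]]
wrist_force: [-0.0, 0.4, -2.2]
gripper_width: 0.156
```

Call:
drive_tool(
  deltas=[
    {"dx": 0,"dy": 0,"dz": 0.0005,"wx": 0,"wy": 0,"wz": 0},
    {"dx": 0,"dy": 0,"dz": 0.001,"wx": 0,"wy": 0,"wz": 0},
    {"dx": 0,"dy": 0,"dz": 0.0015,"wx": 0,"wy": 0,"wz": 0},
    {"dx": 0,"dy": 0,"dz": 0.0015,"wx": 0,"wy": 0,"wz": 0},
  ],
)

```text
time_s: 16.35
tcp_pos: [0.5322, 0.2381, 0.0916]
ee_rot: [[-0.977, 0.215, 0.0], [0.215, 0.977, 0.0], [-0.0, 0.0, -1.0]]
wrist_force: [-1.2, -0.6, 3.0]
gripper_width: 0.156
```

Contact came at the expected home height, with light force. I'll check the view before letting go.

```bash
python3 - <<'E'
from h import *
from station import cams,r
t=cams.capture("side")[...,::-1];cv2.imwrite("pics/s5z.png",cv2.resize(t[155:275,180:300],None,fx=5,fy=5,interpolation=cv2.INTER_CUBIC))
E
```

```text
(no output)
```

View pics/s5z.png

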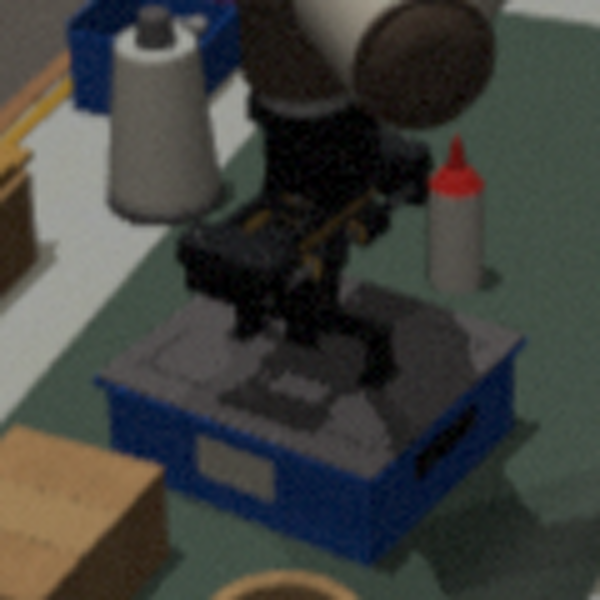

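The lid sits flush on all visible sides. Releasing and retreating.

Call:
drive_tool(
  deltas=[
    {"dx": 0,"dy": 0,"dz": 0,"wx": 0,"wy": 0,"wz": 0},
    {"dx": 0,"dy": 0,"dz": 0,"wx": 0,"wy": 0,"wz": 0},
    {"dx": 0,"dy": 0,"dz": 0,"wx": 0,"wy": 0,"wz": 0},
    {"dx": 0,"dy": 0,"dz": 0,"wx": 0,"wy": 0,"wz": 0},
    {"dx": 0,"dy": 0,"dz": 0,"wx": 0,"wy": 0,"wz": 0},
    {"dx": 0,"dy": 0,"dz": 0,"wx": 0,"wy": 0,"wz": 0},
    {"dx": 0,"dy": 0,"dz": 0,"wx": 0,"wy": 0,"wz": 0},
    {"dx": 0,"dy": 0,"dz": 0,"wx": 0,"wy": 0,"wz": 0},
  ],
  gripper=1,
)

```text
time_s: 17.2
tcp_pos: [0.5322, 0.238, 0.091]
ee_rot: [[-0.977, 0.215, -0.0], [0.215, 0.977, -0.0], [0.0, -0.0, -1.0]]
wrist_force: [0.5, -0.4, -0.0]
gripper_width: 0.797
```

Call:
drive_tool(
  deltas=[
    {"dx": 0,"dy": 0,"dz": -0.005,"wx": 0,"wy": 0,"wz": 0},
    {"dx": 0,"dy": 0,"dz": -0.015,"wx": 0,"wy": 0,"wz": 0},
    {"dx": 0,"dy": 0,"dz": -0.03,"wx": 0,"wy": 0,"wz": 0},
    {"dx": 0,"dy": 0,"dz": -0.06,"wx": 0,"wy": 0,"wz": 0},
    {"dx": 0,"dy": 0,"dz": -0.09,"wx": 0,"wy": 0,"wz": 0},
    {"dx": 0,"dy": 0,"dz": -0.12,"wx": 0,"wy": 0,"wz": 0},
    {"dx": 0,"dy": -0.03,"dz": -0.13,"wx": 0,"wy": 0,"wz": 0},
    {"dx": -0.01,"dy": -0.07,"dz": -0.13,"wx": 0,"wy": 0,"wz": 0},
    {"dx": -0.02,"dy": -0.11,"dz": -0.13,"wx": 0,"wy": 0,"wz": 0},
    {"dx": -0.03,"dy": -0.15,"dz": -0.13,"wx": 0,"wy": 0,"wz": 0},
    {"dx": -0.04,"dy": -0.19,"dz": -0.13,"wx": 0,"wy": 0,"wz": 0},
    {"dx": -0.05,"dy": -0.23,"dz": -0.13,"wx": 0,"wy": 0,"wz": 0},
    {"dx": -0.06,"dy": -0.27,"dz": -0.13,"wx": 0,"wy": 0,"wz": 0},
    {"dx": -0.07,"dy": -0.31,"dz": -0.13,"wx": 0,"wy": 0,"wz": 0},
    {"dx": -0.08,"dy": -0.35,"dz": -0.13,"wx": 0,"wy": 0,"wz": 0},
    {"dx": -0.09,"dy": -0.39,"dz": -0.13,"wx": 0,"wy": 0,"wz": 0},
    {"dx": -0.095,"dy": -0.42,"dz": -0.13,"wx": 0,"wy": 0,"wz": 0},
    {"dx": -0.1,"dy": -0.44,"dz": -0.13,"wx": 0,"wy": 0,"wz": 0},
    {"dx": -0.1,"dy": -0.44,"dz": -0.13,"wx": 0,"wy": 0,"wz": 0},
    {"dx": -0.1,"dy": -0.44,"dz": -0.13,"wx": 0,"wy": 0,"wz": 0},
  ],
)

```text
time_s: 19.2
tcp_pos: [0.5351, -0.2134, 0.2216]
ee_rot: [[-0.976, 0.216, 0.001], [0.216, 0.976, 0.0], [-0.001, 0.0, -1.0]]
wrist_force: [0.9, -0.5, 0.1]
gripper_width: 1.0
```

```bash
python3 - <<'E'
from h import *
from station import cams,r
s=r.sense();print(s["time_s"],s["tcp_pos"],s["wrist_force"])
T=cams.camera_model("top");S=cams.camera_model("side")
im=cams.capture("top")[...,::-1];cv2.imwrite("pics/top6.png",im)
si=cams.capture("side")[...,::-1];cv2.imwrite("pics/side6.png",si)
t=im.astype(float);b=t[...,0]-t[...,2]
a,e=fit([(b,T)],np.r_[BOX,rz(BY)],.22,.194,.074,r0=2);print("rim",a[:2].round(4),np.degrees(a[2]).round(2),e.round(2))
for g in(t[...,2]-t[...,1],t.sum(2)/3):
    a,e=fit([(g,T)],np.r_[BOX,rz(BY)],.218,.192,.078,r0=2);print("lid",a[:2].round(4),np.degrees(a[2]).round(2),e.round(2))
A=cv2.resize(im[140:235,150:240],(400,422),interpolation=cv2.INTER_CUBIC);B=cv2.resize(si[180:270,190:285],(400,379),interpolation=cv2.INTER_CUBIC)
B=cv2.copyMakeBorder(B,0,43,0,0,cv2.BORDER_CONSTANT);cv2.imwrite("pics/f.png",np.hstack([A,B]))
E
```

```text
19.2 [ 0.53510633 -0.21336105  0.22163286] [ 0.85617223 -0.52540363  0.06077783]
rim [0.535  0.2378] -12.55 [0.23 0.4  0.17 0.26]
lid [0.5333 0.2377] -12.48 [0.08 0.2  0.07 0.21]
lid [0.5341 0.238 ] -12.56 [ 0.    0.05 -0.    0.15]
```

View pics/f.png

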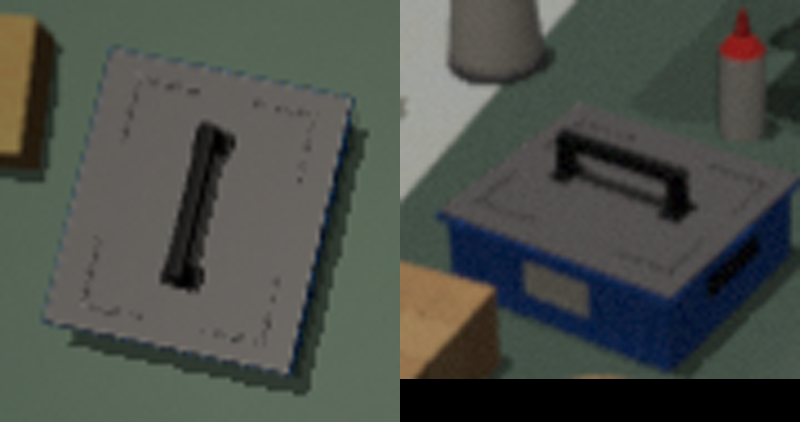

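View pics/top6.png

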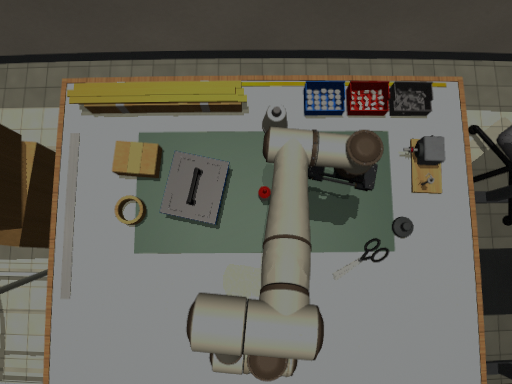

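View pics/side6.png

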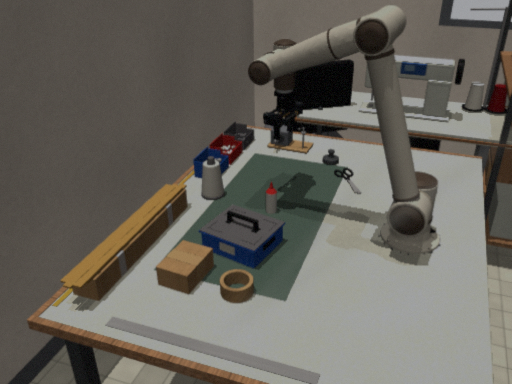

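The lid is home and flat at (195,190) in the top view, with a thin, even blue lip showing round it. The bystanders are where they were: oil (264,193), carton (136,158), tape (130,210), cone (275,115), weight (402,227) and shears (375,251). The robot is clear of everything, so I'm handing in.

```bash
python3 -c "
from station import ticket
print(ticket.finish_job())"
```

```text
the job is handed in; nothing more can be done
None
```

I laid the standing wine-red spool down and put the lid on the box. The job is handed in at 19.3 s of the 64 s allowed; no verdict was reported.

- **Spool:** I pushed it near its top with the closed fingers. It tipped and fell flat along its own lane beside the cream spool. The top and side pictures taken before the lid went on show it lying below the rim.
- **Lid:** I gripped it by its handle and carried it over the oil bottle. Before lowering it I moved it about 1.3 mm to centre it on the box. It met the rim at the expected height (measured TCP height 91.6 mm, 91 mm expected). The wrist force changed by about 5 N there, and I then released it.

**Last checks:**
- **Lid fit:** the top view puts the lid's centre within about 1 mm and 0.2° of the box's starting pose. A thin, even blue lip shows round it, and it looks flush in the side view.
- **Box:** its edge fit before the lid went on matched the start to 0.2 mm. The final rim fit differed by about 1.1 mm and 0.2°. I put that down to the lid now covering most of the lip, but a box shift of that size can't be ruled out.
- **Other things on the table:** they are where they were by eye in the pictures; I did not measure them.
- **Disagreement:** early position fits from the side camera were off from the top camera's by 5 mm or more. I worked from the top camera's, which matched the given sizes.

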